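# Put the nut away in its drawer and clip the drawer's label holder into the rail

## Robot

A 6-joint arm with a two-finger parallel gripper is mounted at the origin on a cart in front of the work surface, level with it; the furniture and walls round the work are solid. World frame = base frame: x ahead of the robot, y to its left, z up, the work surface at z = 0. Lengths are in m, angles in degrees, forces in N, time in s.
With the tool pointing down it reaches from about 0.25 to 0.725 m from the base axis. Payload 9.7 kg.
Tool frame: the origin (TCP) lies midway between the tips of the shut fingers; the grasp point (between the pads) lies 19 mm behind it (bot.hold_point_z is the distance from the TCP to the grasp point, in m); z points along the fingers, y is the line along which they close (so a half turn about z gives the same grasp; the last joint's range is limited). The gripper opens to 85 mm and grips with 20 to 120 N. Pads are 22 mm wide; open, the fingers measure 114 mm over their backs; the gripper's body (76 mm by 85 mm) begins 54 mm behind the grasp point. The pads swing forward as they close: fully open they stand 13 mm farther back than shut.
Start: joints at [70.015, 4.979, 10.078, 95.1, 0, 90], TCP at [0.188, 0.517, 0.231] pointing down, gripper open.
Joint ranges: [-179.16, 179.16], [-48.56, 103.87], [-65.8, 70.77], [-126.05, 130.52], [-82.76, 87.17], [-180, 180]. Speed limits (degrees/s): [127.2, 127.2, 147.25, 180, 180, 180].

## Interface

Orientations are given as [roll, pitch, yaw] about the fixed x, y, z axes, in that order (R = Rz(yaw) Ry(pitch) Rx(roll)).
In Python, from workcell import bot gives the robot as it stands.
- The arm moves only by the tool play_rows, never from a script. Its argument "steps" is a list that holds one entry, the list of rows, each a list of 4 numbers: the shift along the tool's x, y, z in m, then the turn about the tool's z in rad. In form: [[[tx, ty, tz, yaw], ...]]. A call has exactly 5 rows; each row shifts and turns the commanded pose from where the row before left it, along the tool's axes as they then stand; what a row does not reach is not made up. A row lasts 1/12 s, in which the tool goes at most 41.7 mm and 7.16 degrees, less where a joint would pass 70% of its speed; a pose out of reach is approached as far as the arm can. A call is refused whole if a number of a shift passes 0.0417 or a number of a turn 0.125, either way. A call with a gripper value outside its range is refused whole. "gripper" is the finger opening in m, from 0 to 0.0854, set as the call begins (left out, the last holds). The fingers move at their own pace and stop on an object; "squeeze" is the grip in N (left out, the last holds). Time passes only in rows, so rows that do not move let the fingers close, or fill a call up. It gives the time, the measured TCP pose, the force, the opening and the grip force at its end, in the units of the state.
- bot.get_obs(): the state, without advancing time (a new reading comes with each control period).
- bot.camera(name): name is "side" or "top"; returns a dict with "img" (420x560x3 uint8, blue, green, red), "vfov" (degrees; the focal length in pixels is half the picture's height over the tangent of half this angle, whatever the lens; pixels are square), "cx", "cy" (the principal point, pixels), "D" ([k1, k2, p1, p2, k3] as OpenCV has them; the pictures are not rectified), "xyz" and "attitude" of the camera in the world. Camera axes: x right, y down, z forward; pixel columns grow to the right and rows downward; lengths in m; the calibration is good to about 2 mm. A picture is of the moment at which its call begins. There is no depth.
- bot.job_done(): hands the job in; it is judged then, once.
The state is a dict: "time": time; "q": joint angles; "qd": joint speeds; "joint_efforts": joint torques, N m; "ee_pos": TCP position; "tcp_rot": TCP orientation; "wrist_force": force on the tool from outside, world axes, zero at the start; "torque": the same for the moment, N m; "opening": finger opening in m; "grasp_force": force on a finger pad.
Only numpy, scipy, OpenCV 4.12 (cv2) and the standard library are available. Lean on these libraries where they do the work, as an engineer would, in place of code of your own. Each camera call takes 0.05 s, during which the arm holds its last target. There are 200 camera calls.

## Task

Put the big hexagonal nut that lies with the gear and the bearing, between the vice and the wooden rack, into the open drawer of the small cabinet and push the drawer fully shut. Then take the label holder out of the rack, push it down behind the lip of the rail on top of the cabinet until it is fully home against the spring clip, and finish while still holding it pressed home there: do not let go or ease off. Leave the gear and the bearing where they lie.

Things in the scene. Friction and masses are not known exactly. Their poses are not given: they have to be found in the camera images.
- big_nut: large hexagonal nut lying flat, 46 mm across the flats (along its x axis), 52 mm across the corners (y), 24 mm high, about 0.18 kg; origin at the centre of its underside, z up. It lies loose on the bench among a toothed gear and a small bearing, left of the vice; the three change places. (A similar nut beside the press is not meant.)
- gear: bystander: toothed dark gear lying flat, 68 mm across, 26 mm high; origin at the centre of its underside
- bearing: bystander: small round ball bearing lying flat, 45 mm across, 14 mm high; origin at the centre of its underside
- parts_cabinet: small grey one-drawer cabinet fixed to the bench, 180 mm deep (x) by 160 mm wide (y), top at 80 mm; origin at the centre of its underside, its front faces along its -x axis (towards the robot), z up. The label rail stands on top near the front edge, 32 mm high: keep a wide hand clear of it when shutting the drawer.
- parts_cabinet_drawer0 (a joint): how far the drawer is pulled out, in m: 0 = shut, up to 0.117; slides along the cabinet's -x axis when opening, with about 1 N of friction; stays where it is left
- drawer_floor (a point): centre of the drawer's inner floor, 22 mm above the bench; moves with the drawer; axes as the cabinet's. The inside is 135 mm (x) by 118 mm (y), walls 36 mm high above the floor. The cabinet covers its rear: with the drawer out by q, the open part reaches from 67 mm in front of this point (-x) to q minus 74 mm behind it (+x).
- parts_cabinet_drawer0_handle (a point): middle of the drawer's horizontal bar handle, 11 mm thick and 90 mm long across the drawer, 44 mm above the bench and 35 mm in front of the drawer's front panel; it moves with the drawer
- label_rack: wooden block, 60 mm (x) by 110 mm (y) by 34 mm high, fixed to the bench, with a 5 mm wide slot along its y axis, 20 mm deep, in which the label holder stands; origin at the centre of its underside
- label_holder: label holder standing upright in the rack: an aluminium plate 4 mm thick (along its x axis), 84 mm wide (y), 50 mm high (z), topped by a grey grip tab 10 mm thick (x), 36 mm wide (y), from 46 to 76 mm above its lower edge; 60 g; a white paper strip marks its front face (-x). Origin at the middle of its lower edge, z up. Grip the tab with the fingers closing along its x axis.
- rail_floor (a point): middle of the floor of the rail's slot, 84 mm above the bench; axes as the cabinet's. Slot along y, 7 mm wide (x), 96 mm long between end walls; its walls (the front one is the lip) are 20 mm high and flare above to a mouth about 16 mm wide, 28 mm over this floor. The label holder enters from above, plate along y, either face to the front; its origin ends at this point.
- rail_clip (a joint): travel of the spring clip in the middle of the slot, in m: 0 = up, its top 8 mm above the slot floor; 0.008 = pressed down level with the slot floor (home, where the label holder's lower edge stands on the floor). It pushes back up with about 5 N at first and 9 N when home, and lifts the label holder again as soon as it is released.
There are look-alikes about, which are no part of the job. There is more than one size of the label_holder; the one meant has the size given above.

How it is judged (in metres and radians):
On the way, in this order (a step that is already met when the one before it is completed fails the run):
1. the nut lies in the open drawer, let go (x of big_nut in the frame of drawer_floor between -0.06 and 0.06 m and y of big_nut in the frame of drawer_floor between -0.06 and 0.06 m and z of big_nut in the frame of drawer_floor between -0.006 and 0.03 m and value of joint parts_cabinet_drawer0 above 0.03 m and contact force between the fingers and big_nut below 0.1 N), for 0.2 s.
2. the drawer is shut with the nut inside (x of big_nut in the frame of drawer_floor between -0.06 and 0.06 m and y of big_nut in the frame of drawer_floor between -0.06 and 0.06 m and z of big_nut in the frame of drawer_floor between -0.006 and 0.03 m and value of joint parts_cabinet_drawer0 below 0.006 m), for 0.2 s.
At the end, for the whole second after the job is handed in: The nut is inside the drawer, the drawer is shut to within 6 mm, and the label holder stands upright in the rail's slot with its lower edge within 2.5 mm of the slot floor (the clip pressed at least 5 mm down), the fingers pressing or holding it with more than 3 N (all of step 2 and x of label_holder in the frame of rail_floor between -0.005 and 0.005 m and y of label_holder in the frame of rail_floor between -0.01 and 0.01 m and z of label_holder in the frame of rail_floor between -0.003 and 0.0025 m and angle between label_holder's own z axis and vertical below 0.15 rad and value of joint rail_clip above 0.005 m and contact force between the fingers and label_holder above 3 N); the arm keeps its last pose, push and grip.
It fails at once if the gear or the bearing is moved by more than 40 mm (distance of any of gear, bearing from where it was at the start of the episode above 0.04 m).
It also fails if it takes over 72 s, if anything falls off the work surface, if the arm or the gripper's body presses on something with over 40 N, if the wrist force passes 120 N, or if a joint passes its speed limit or range.

## Working session

There is one attempt and no reset: what is moved stays moved. The work goes in short steps, Python scripts to look and compute and a tool call to move; the robot and the scene stay as the last step left them, time stands still between calls to the robot, and variables do not carry over. Pictures are saved under pics/ and viewed, at most 10 in all, crops included, and the job is handed in when it is done.

Besides the shell and the picture viewer there is one more tool, called after "Emit:" as a command line: name --argument value ..., lists and objects as JSON in quotes. play_rows: Moves the arm, as the interface text tells. Its arguments: {"type":"object","properties":{"steps":{"type":"array","items":{"type":"array","items":{"type":"array","items":{"type":"number"}}}},"gripper":{"type":"number"},"squeeze":{"type":"number"}},"required":["steps"]}

```bash
mkdir -p pics; ls
python3 - <<'E'
from workcell import bot
import cv2
print(bot.get_obs(), bot.hold_point_z)
for n in("side","top"):
    c=bot.camera(n); cv2.imwrite(f"pics/{n}0.png",c["img"]); c.pop("img"); print(n,c)
E
```

```text
pics
{'time': 0.0, 'q': array([7.00143078e+01, 5.01105574e+00, 1.00345602e+01, 9.50992478e+01,
       8.94699812e-04, 8.99985510e+01]), 'qd': array([ 0.12255009,  0.03216363, -0.05446945, -0.07025815, -0.05062745,
       -0.0814509 ]), 'joint_efforts': array([-2.89028038e-03, -5.20390964e+01,  4.64801073e+01,  1.63639878e-02,
       -1.55640428e-04,  2.16371539e-06]), 'ee_pos': array([0.18790041, 0.51666656, 0.23058444]), 'tcp_rot': array([-1.79924257e+02, -8.96614546e-04,  1.60015756e+02]), 'wrist_force': array([ 0.29169671,  1.03678374, -0.26731084]), 'torque': array([ 0.01886332,  0.02820837, -0.04314662]), 'grasp_force': 0.0, 'opening': 0.0855042364101527} 0.0187
side {'vfov': 54.83855750453604, 'cx': 284.64957632351434, 'cy': 210.3547655992784, 'D': array([-0.04860133,  0.        ,  0.        ,  0.        ,  0.        ]), 'xyz': array([0.29579108, 0.78277677, 0.45213036]), 'attitude': array([-112.91453007,   -0.96524494, -161.64157328])}
top {'vfov': 55.749788860086355, 'cx': 281.8162685989066, 'cy': 211.93188181599646, 'D': array([-0.03799489,  0.        ,  0.        ,  0.        ,  0.        ]), 'xyz': array([0.39522327, 0.00227051, 1.22250471]), 'attitude': array([-172.42596866,   -0.6744691 ,  -91.30009433])}
```

View pics/side0.png

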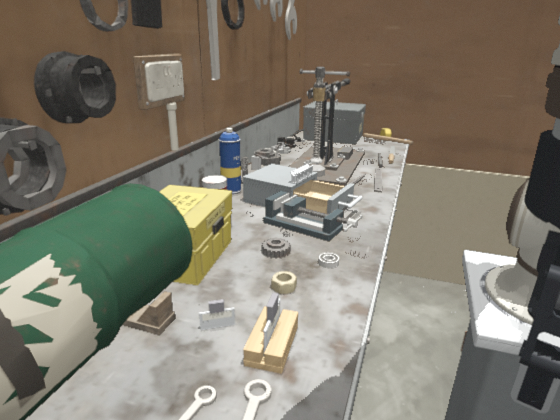

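View pics/top0.png

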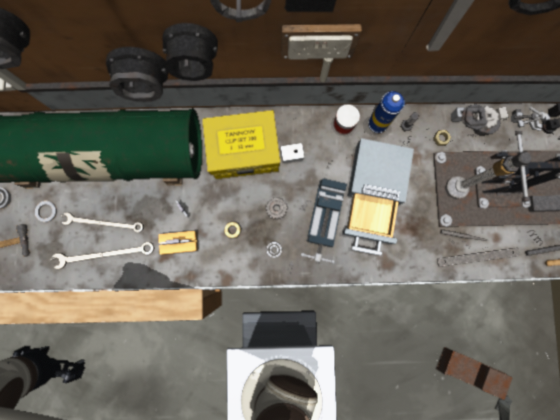

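```bash
cat > h.py <<'E'
import numpy as np, cv2
from scipy.spatial.transform import Rotation as R
from scipy.optimize import least_squares
CAM={"side":dict(f=210/np.tan(np.radians(54.83855750453604/2)),c=(284.64957632351434,210.3547655992784),k=-0.04860133,p=np.array([0.29579108,0.78277677,0.45213036]),a=[-112.91453007,-0.96524494,-161.64157328]),
"top":dict(f=210/np.tan(np.radians(55.749788860086355/2)),c=(281.8162685989066,211.93188181599646),k=-0.03799489,p=np.array([0.39522327,0.00227051,1.22250471]),a=[-172.42596866,-0.6744691,-91.30009433])}
for c in CAM.values():
    c["R"]=R.from_euler("xyz",c["a"],degrees=True).as_matrix()
    c["K"]=np.array([[c["f"],0,c["c"][0]],[0,c["f"],c["c"][1]],[0,0,1]]); c["D"]=np.array([c["k"],0,0,0,0.])
def proj(n,P):
    c=CAM[n]; q=(np.atleast_2d(P)-c["p"])@c["R"]
    return cv2.projectPoints(q.reshape(-1,1,3).astype(float),np.zeros(3),np.zeros(3),c["K"],c["D"])[0].reshape(-1,2)
def ray(n,uv):
    c=CAM[n]; u=cv2.undistortPoints(np.array([[uv]],float),c["K"],c["D"]).ravel()
    return c["p"], c["R"]@np.array([u[0],u[1],1])
def onz(n,uv,z):
    p,d=ray(n,uv); return p+d*(z-p[2])/d[2]
def tri(s,t):
    A=[];b=[];L=[]
    for n,uv in(("side",s),("top",t)):
        p,d=ray(n,uv); d=d/np.linalg.norm(d); M=np.eye(3)-np.outer(d,d); A.append(M); b.append(M@p)
    X=np.linalg.solve(A[0]+A[1],b[0]+b[1])
    return X,[np.linalg.norm(A[i]@X-b[i]) for i in(0,1)]
def crop(img,x,y,w,h,s,g=20):
    o=cv2.resize(img[y:y+h,x:x+w],None,fx=s,fy=s,interpolation=cv2.INTER_CUBIC)
    for i in range(-(-x//g)*g,x+w,g):
        cv2.line(o,(int((i-x)*s),0),(int((i-x)*s),6),(0,0,255),1); cv2.putText(o,str(i),(int((i-x)*s)+2,12),0,.35,(0,0,255),1)
    for i in range(-(-y//g)*g,y+h,g):
        cv2.line(o,(0,int((i-y)*s)),(6,int((i-y)*s)),(0,0,255),1); cv2.putText(o,str(i),(8,int((i-y)*s)+4),0,.35,(0,0,255),1)
    return o
E
python3 - <<'E'
from h import *
t=cv2.imread("pics/top0.png"); s=cv2.imread("pics/side0.png")
cv2.imwrite("pics/tc.png",np.vstack([crop(t,150,190,133,75,6)[:, :798][:300],crop(t,310,130,133,130,6)[30:330,:798]]) if 0 else np.hstack([crop(t,335,130,90,133,4.5,10),crop(t,150,190,88,133,4.5,10)]))
cv2.imwrite("pics/sc.png",np.hstack([crop(s,190,260,130,120,3,10),crop(s,235,150,130,120,3,10)]))
E
```

```text
(no output)
```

View pics/tc.png

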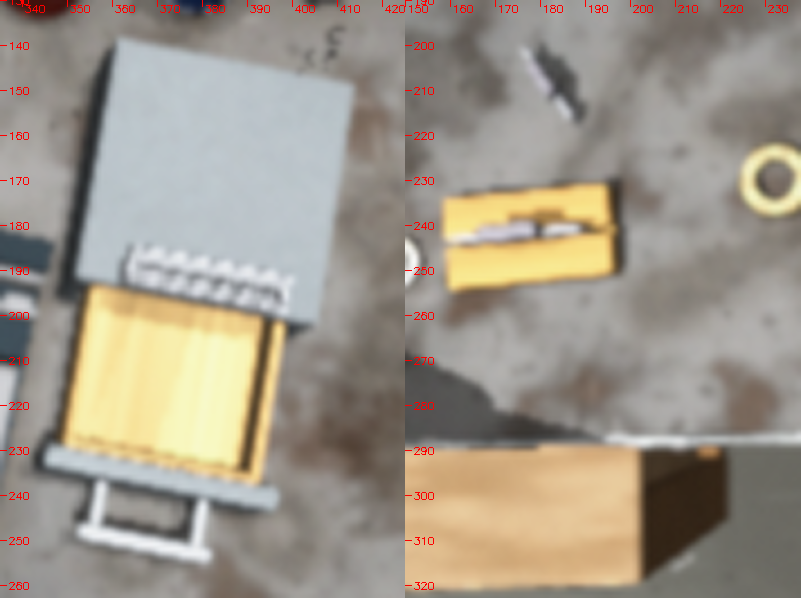

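View pics/sc.png

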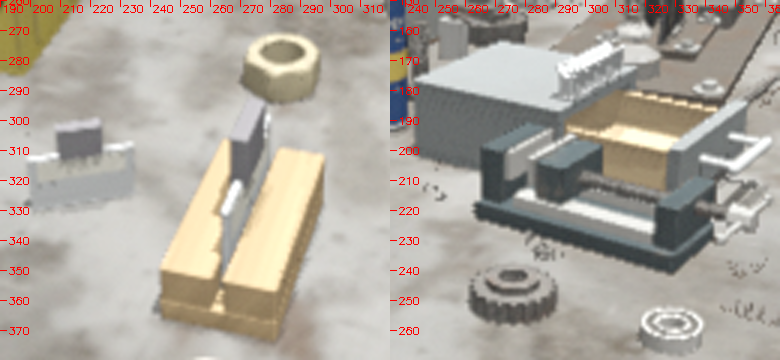

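```bash
cat > fit.py <<'E'
from h import *
t=cv2.imread("pics/top0.png"); s=cv2.imread("pics/side0.png"); I={"top":t,"side":s}
def T(p,P): # p=x,y,yaw
    c,q=np.cos(p[2]),np.sin(p[2]); P=np.atleast_2d(P).astype(float)
    return np.c_[p[0]+c*P[:,0]-q*P[:,1],p[1]+q*P[:,0]+c*P[:,1],P[:,2]]
def fit(obs,x0,freez=False):
    def r(p): return np.concatenate([(proj(n,T(p,np.array(P)+[0,0,p[3] if freez else 0]))[0]-uv) for n,P,uv in obs])
    k=least_squares(r,x0+([0.] if freez else []),loss="soft_l1"); return k.x,np.sqrt(np.mean(r(k.x)**2))
cab=[("top",(.09,.08,.08),(361,139)),("top",(.09,-.08,.08),(413,149)),("top",(-.09,.08,.08),(351,192)),("top",(-.09,-.08,.08),(403.5,202)),
("side",(.09,.08,.08),(235+25/3,150+78/3)),("side",(.09,-.08,.08),(235+113/3,150+41/3))]
rack=[("top",(.03,.055,.034),(158.5,233.5)),("top",(.03,-.055,.034),(196,230)),("top",(-.03,-.055,.034),(197.5,250.5)),("top",(-.03,.055,.034),(159.5,254)),
("side",(.03,.055,.034),(243,350)),("side",(-.03,.055,.034),(283,357)),("side",(-.03,-.055,.034),(298,312)),("side",(.03,-.055,.034),(266,307))]
c0=onz("top",(382,170),.08); r0=onz("top",(178,242),.034)
for nm,o,x0 in(("cab",cab,c0),("rack",rack,r0)):
    for z in(0,1):
        p,e=fit(o,[x0[0],x0[1],-.2 if nm=="cab" else 0.],z); print(nm,p.round(4),np.degrees(p[2]).round(2),"rms px",e.round(2))
# nut by silhouette
def mask(n,box):
    im=I[n]; m=np.zeros(im.shape[:2],np.uint8); x,y,w,h=box
    hs=cv2.cvtColor(im,cv2.COLOR_BGR2HSV)[y:y+h,x:x+w]; m[y:y+h,x:x+w]=(hs[...,1]>60)&(hs[...,2]>50); return m
M={"top":mask("top",(220,215,26,28)),"side":mask("side",(262,264,44,36))}
print({k:(v.sum(),[a.mean().round(1) for a in np.nonzero(v)[::-1]]) for k,v in M.items()})
a=np.radians([30,90,150,210,270,330]); H=.046/np.sqrt(3)
hexa=np.vstack([np.c_[H*np.cos(a),H*np.sin(a),np.full(6,z)] for z in(0,.024)])
def cost(p):
    o=0
    for n in M:
        S=8; q=proj(n,T(p,hexa)); hull=cv2.convexHull((q*S+S/2).astype(np.float32)).round().astype(np.int32)
        if n=="side": b=(255,257)
        else: b=(215,210)
        m=np.zeros((50*S,50*S),np.uint8); cv2.fillConvexPoly(m,hull-np.array([b])*S,1)
        g=M[n].copy(); cn,_=cv2.findContours(g,cv2.RETR_EXTERNAL,cv2.CHAIN_APPROX_NONE); cv2.drawContours(g,cn,-1,1,-1)
        g=cv2.resize(g[b[1]:b[1]+50,b[0]:b[0]+50],None,fx=S,fy=S,interpolation=cv2.INTER_LINEAR)
        o+=1-(m&g).sum()/(m|g).sum()
    return o
from scipy.optimize import minimize
x0=onz("top",(232.5,229.5),.024); best=[]
print("nut tri",tri((284,279),(232.5,229.5)))
for y in np.radians(range(-30,30,10)):
    k=minimize(cost,[x0[0],x0[1],y],method="Nelder-Mead",options=dict(initial_simplex=[[x0[0],x0[1],y],[x0[0]+.004,x0[1],y],[x0[0],x0[1]+.004,y],[x0[0],x0[1],y+.15]]))
    print("nut",k.x.round(4),np.degrees(k.x[2]).round(1),round(k.fun,4))
E
python3 fit.py
```

```text
cab [ 0.6595 -0.3148 -0.2281] -13.07 rms px 1.91
cab [ 0.6599 -0.3152 -0.2295 -0.0011] -13.15 rms px 1.88
rack [0.4676 0.3014 0.0753] 4.31 rms px 1.06
rack [ 0.4688  0.2984  0.0758 -0.0048] 4.34 rms px 0.58
{'top': (np.uint64(140), [np.float64(232.2), np.float64(229.7)]), 'side': (np.uint64(32), [np.float64(280.1), np.float64(284.3)])}
nut tri (array([0.50426623, 0.13556519, 0.01813948]), [np.float64(5.3200851820918705e-05), np.float64(5.320085182082001e-05)])
nut [ 0.5049  0.1376 -0.0011] -0.1 1.0436
nut [0.5048 0.1375 0.001 ] 0.1 1.0432
nut [0.5047 0.1375 0.0025] 0.1 1.0434
nut [0.5044 0.1375 0.0255] 1.5 1.0468
nut [0.5048 0.1374 0.0085] 0.5 1.0432
nut [0.5053 0.1375 0.1419] 8.1 1.0591
```

```bash
sed -i 's/(hs\[...,1\]>60)&(hs\[...,2\]>50)/(hs[...,1]>(60 if n=="top" else 38))\&(hs[...,2]>50)/' fit.py
cat > ov.py <<'E'
from fit import *
def box(x0,x1,y0,y1,z0,z1): return np.array([[x,y,z] for z in(z0,z1) for x,y in((x0,y0),(x1,y0),(x1,y1),(x0,y1))])
E8=[(0,1),(1,2),(2,3),(3,0),(4,5),(5,6),(6,7),(7,4),(0,4),(1,5),(2,6),(3,7)]
def draw(o,n,P,org,s,col,edges=E8):
    q=((proj(n,P)-org+.5)*s)
    for a,b in edges: cv2.line(o,tuple(int(v*8) for v in q[a]),tuple(int(v*8) for v in q[b]),col,1,cv2.LINE_AA,3)
E
cat >> ov.py <<'E'
if __name__=="__main__":
    cabp,_=fit(cab,[c0[0],c0[1],-.2]); rp,_=fit(rack,[r0[0],r0[1],0])
    np_=k.x
    pic=[]
    for row in ((("side",235,255,90,125,4.4),("side",235,150,90,125,4.4)),(("top",150,210,90,60,4.4),("top",335,135,90,125,4.4))):
        for n,x,y,w,h,s in row:
            o=crop(I[n],x,y,w,h,s,10); org=np.array([x,y])
            draw(o,n,T(rp,box(-.03,.03,-.055,.055,0,.034)),org,s,(255,0,0))
            draw(o,n,T(rp,box(-.002,.002,-.042,.042,.014,.064)),org,s,(0,0,255))
            draw(o,n,T(rp,box(-.005,.005,-.018,.018,.060,.090)),org,s,(0,200,0))
            draw(o,n,T(cabp,box(-.09,.09,-.08,.08,0,.08)),org,s,(255,0,0))
            draw(o,n,T(np_,hexa),org,s,(255,0,255),[(i,(i+1)%6) for i in range(6)]+[(i+6,(i+1)%6+6) for i in range(6)])
            pic.append(o)
    H=max(p.shape[0] for p in pic); pic=[cv2.copyMakeBorder(p,0,H-p.shape[0],0,0,cv2.BORDER_CONSTANT) for p in pic]
    a=np.vstack([np.hstack(pic[:2]),np.hstack(pic[2:])]); print(a.shape)
    cv2.imwrite("pics/ov.png",cv2.resize(a,None,fx=min(800/a.shape[1],600/a.shape[0]),fy=min(800/a.shape[1],600/a.shape[0]),interpolation=cv2.INTER_AREA))
    cv2.imwrite("pics/ova.png",np.hstack([pic[0],pic[3]]))
E
python3 ov.py
```

```text
cab [ 0.6595 -0.3148 -0.2281] -13.07 rms px 1.91
cab [ 0.6599 -0.3152 -0.2295 -0.0011] -13.15 rms px 1.88
rack [0.4676 0.3014 0.0753] 4.31 rms px 1.06
rack [ 0.4688  0.2984  0.0758 -0.0048] 4.34 rms px 0.58
{'top': (np.uint64(140), [np.float64(232.2), np.float64(229.7)]), 'side': (np.uint64(430), [np.float64(283.6), np.float64(282.6)])}
nut tri (array([0.50426623, 0.13556519, 0.01813948]), [np.float64(5.3200851820918705e-05), np.float64(5.320085182082001e-05)])
nut [ 0.5043  0.1369 -0.3998] -22.9 0.2908
nut [0.5045 0.1371 0.0726] 4.2 0.2254
nut [0.5047 0.1369 0.0487] 2.8 0.2271
nut [0.5045 0.1369 0.0622] 3.6 0.2251
nut [0.5046 0.1369 0.1168] 6.7 0.2241
nut [0.5047 0.137  0.0597] 3.4 0.2271
(1100, 792, 3)
```

View pics/ova.png

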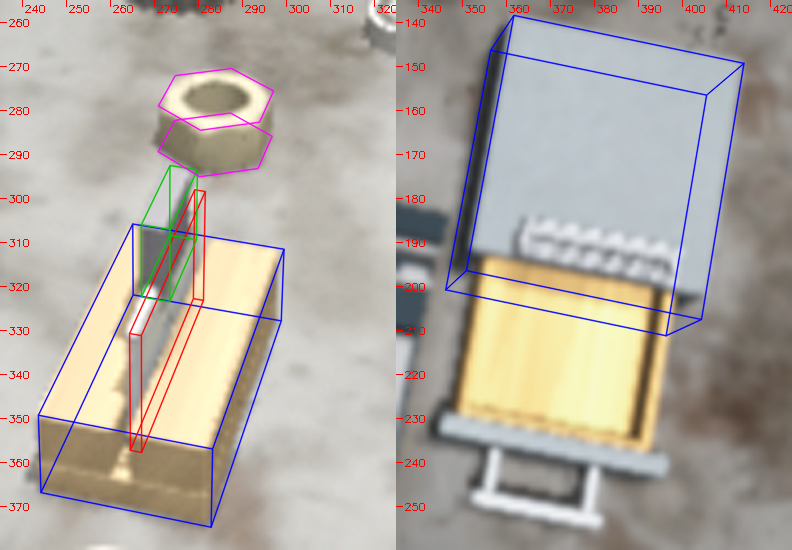

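Nut candidates: beige hex nut at side (284,282)/top (233,229), which lies with the gear and bearing (chosen); nut by the press at top (443,137), not meant. Holders: the one in the rack at side (272,315)/top (178,241), and a loose look-alike at side (215,315)/top (183,208). The overlay shows the nut fits. The holder sits somewhat farther along the slot than its centre, and the cabinet's front edge is at about (351,192)–(404,202). Next is a close crop of the rail and the holder.

Run:
```python
from h import *
t=cv2.imread("pics/top0.png"); s=cv2.imread("pics/side0.png")
a=np.vstack([np.hstack([crop(s,250,289,50,37,8,5),crop(s,283,158,50,37,8,5)]),np.hstack([crop(t,155,225,50,37,8,5),crop(t,355,175,50,37,8,5)])])
cv2.imwrite("pics/z.png",a)
# size check of loose look-alike: plate bottom/top ends on side image
for uv in((202,329),(235,322)): print(onz("side",uv,0))
```

```text
[5.94090583e-01 3.03687802e-01 5.55111512e-17]
[ 5.49466742e-01  2.67757247e-01 -5.55111512e-17]
```

View pics/z.png

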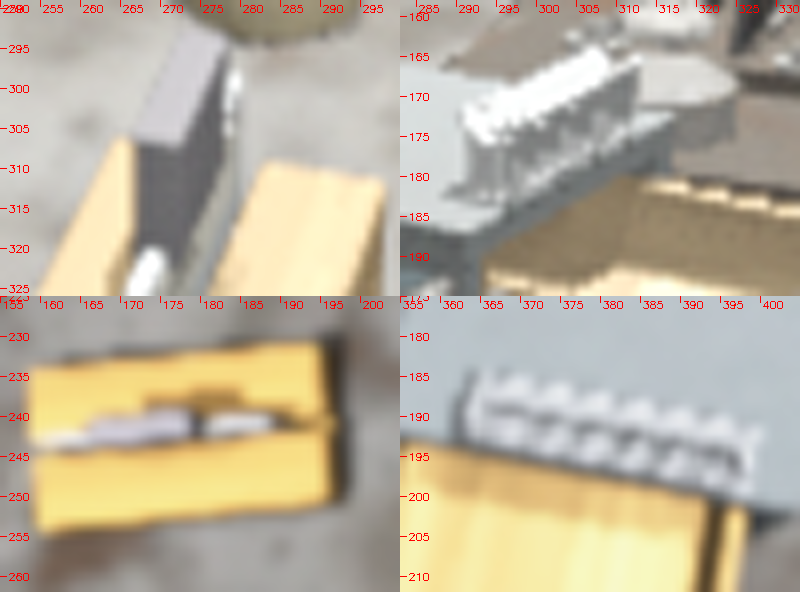

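```bash
python3 - <<'E' 2>/dev/null | grep -v "^nut\|^cab\|^rack\|^{"
from fit import *
P=lambda uv,z: onz("top",uv,z)
def ang(a,b,z): d=P(b,z)-P(a,z); return np.degrees(np.arctan2(d[1],d[0])).round(1),np.linalg.norm(d).round(4)
print("back edge",ang((413,149),(361,139),.08)); print("left",ang((351,192),(361,139),.08)); print("right",ang((403.5,202),(413,149),.08)); print("front",ang((403.5,202),(351,192),.08))
print("rail",ang((398,191.5),(363.5,184.5),.112),ang((396.5,199.5),(363.5,194),.112))
print("panel",ang((396,240),(344,229.5),.06)); print("handle",ang((380.5,253.5),(353,247.5),.0495), P((366.7,250.5),.0495))
print("drawer in fl,fr,bl,br",[P(u,.058).round(4)[:2] for u in((350,227.5),(389,235),(353.5,193),(391.5,200.5))])
print("rail ctr tri",tri((302.8,168.5),(381,191.5)), P((381,191.5),.112))
print("cab front mid",P((377.2,197),.08))
tab=[("side",(a,b,.076),(u-.5,v-.5)) for (a,b),(u,v) in zip(((.005,.018),(-.005,.018),(-.005,-.018),(.005,-.018)),((266.9,305.3),(272.9,307.3),(278.8,294.3),(274.4,292.8)))]
tab+=[("top",(a,b,.076),(u-.5,v-.5)) for (a,b),(u,v) in zip(((.005,.018),(-.005,.018),(-.005,-.018),(.005,-.018)),((166,241),(166,244.3),(178.6,242),(178.6,239)))]
def r(p): return np.concatenate([(proj(n,T(p,np.array(X)+[0,0,p[3]]))[0]-uv) for n,X,uv in tab])
k=least_squares(r,[.4676,.3014,.075,.014]); print("holder",k.x.round(4),np.degrees(k.x[2]),r(k.x).reshape(-1,2).round(1).tolist())
for n,z in(("gear",.026),("bearing",.014)): print(n,P((276.5,207.5) if n=="gear" else (274,250),z))
E
```

```text
back edge (np.float64(77.9), np.float64(0.1586))
left (np.float64(-13.2), np.float64(0.1647))
right (np.float64(-13.8), np.float64(0.1646))
front (np.float64(77.9), np.float64(0.1569))
rail (np.float64(77.2), np.float64(0.1008)) (np.float64(79.3), np.float64(0.0956))
panel (np.float64(77.3), np.float64(0.1564))
handle (np.float64(76.4), np.float64(0.0832)) [ 0.43056517 -0.26335206  0.0495    ]
drawer in fl,fr,bl,br [array([ 0.4991, -0.2152]), array([ 0.4743, -0.33  ]), array([ 0.6023, -0.2304]), array([ 0.5773, -0.3435])]
rail ctr tri (array([ 0.59477545, -0.29948733,  0.11020345]), [np.float64(0.001005376124947719), np.float64(0.001005376124947504)]) [ 0.59544355 -0.29879866  0.112     ]
holder [0.4682 0.3009 0.0703 0.0133] 4.027123997094649 [[-0.2, 0.8], [0.3, -0.1], [0.8, -0.6], [-1.0, -0.1], [-0.1, -0.5], [0.1, -0.3], [0.1, 0.8], [-0.1, 0.3]]
gear [5.67919012e-01 4.51922859e-04 2.60000000e-02]
bearing [0.43963443 0.01074279 0.014     ]
```

The loose holder measures about 57 mm wide, so it is the small one and the rack's holder is the one meant. Its tab top triangulates to z≈0.089 (expected 0.090), and the rail mouth to 0.110 (expected 0.112). I'm setting out for the nut at (0.505, 0.137).

Emit:
play_rows --steps '[[[-0.0285,-0.0166,0,0],[-0.0285,-0.0166,0,0],[-0.0285,-0.0166,0,0],[-0.0285,-0.0166,0,0],[-0.0285,-0.0166,0,0]]]' --gripper 0.0854 --squeeze 50

```text
time: 0.52
ee_pos: [0.2941, 0.3888, 0.231]
tcp_rot: [-180.0, -0.0, 160.0]
wrist_force: [0.1, 0.3, -1.0]
opening: 0.0855
grasp_force: 0.0
```

Emit:
play_rows --steps '[[[-0.0285,-0.0166,0,0],[-0.0285,-0.0166,0,0],[-0.0285,-0.0166,0,0],[-0.0285,-0.0166,0,0],[-0.0285,-0.0166,0,0]]]'

```text
time: 0.93
ee_pos: [0.3997, 0.262, 0.2311]
tcp_rot: [-180.0, -0.0, 160.0]
wrist_force: [0.8, 1.7, -0.1]
opening: 0.0854
grasp_force: 0.0
```

Emit:
play_rows --steps '[[[-0.0285,-0.0166,0.02,0],[-0.0285,-0.0166,0.02,0],[-0.0285,-0.0166,0.02,0],[-0.0285,-0.0166,0.02,0],[-0.0285,-0.0166,0.02,0]]]'

```text
time: 1.35
ee_pos: [0.5052, 0.1352, 0.1301]
tcp_rot: [-180.0, -0.0, 160.0]
wrist_force: [-0.0, 1.0, -0.4]
opening: 0.0851
grasp_force: 0.0
```

Emit:
play_rows --steps '[[[0,0,0,0.11],[0,0,0,0],[0,0,0,0],[0,0,0,0],[0,0,0,0]]]'

```text
time: 1.77
ee_pos: [0.5046, 0.1376, 0.1321]
tcp_rot: [179.9, 0.1, 153.9]
wrist_force: [-0.2, -1.0, 0.1]
opening: 0.0854
grasp_force: 0.0
```

Emit:
play_rows --steps '[[[0,0,0.03,0],[0,0,0.03,0],[0,0,0.03,0],[0,0,0.025,0],[0,0,0.01,0]]]'

```text
time: 2.18
ee_pos: [0.5027, 0.1371, 0.0034]
tcp_rot: [-179.9, -0.1, 153.9]
wrist_force: [-1.6, -0.8, -0.7]
opening: 0.0855
grasp_force: 0.0
```

Emit:
play_rows --steps '[[[0,0,0,0],[0,0,0,0],[0,0,0,0],[0,0,0,0],[0,0,0,0]]]' --gripper 0.03

```text
time: 2.6
ee_pos: [0.5061, 0.1374, 0.0088]
tcp_rot: [179.8, 0.2, 153.7]
wrist_force: [-0.9, 1.1, 5.5]
opening: 0.0439
grasp_force: 52.2
```

Emit:
play_rows --steps '[[[0,0,0,0],[0,0,0,0],[0,0,0,0],[0,0,0,0],[0,0,0,0]]]'

```text
time: 3.02
ee_pos: [0.5061, 0.1374, 0.0087]
tcp_rot: [179.8, 0.2, 153.7]
wrist_force: [-0.6, 1.7, 7.0]
opening: 0.044
grasp_force: 52.1
```

Emit:
play_rows --steps '[[[0,0,-0.03,0],[0,0,-0.04,0],[0,0,-0.04,0],[0,0,-0.04,0],[0,0,-0.02,0]]]'

```text
time: 3.43
ee_pos: [0.5058, 0.137, 0.1826]
tcp_rot: [179.7, 0.3, 153.7]
wrist_force: [0.3, 0.1, -1.3]
opening: 0.044
grasp_force: 52.8
```

Emit:
play_rows --steps '[[[-0.0137,-0.0244,0,0],[-0.0137,-0.0244,0,0],[-0.0137,-0.0244,0,0],[-0.0137,-0.0244,0,0],[-0.0137,-0.0244,0,0]]]'

```text
time: 3.85
ee_pos: [0.5121, -0.0042, 0.1775]
tcp_rot: [180.0, 0.1, 153.7]
wrist_force: [0.1, -0.2, -2.4]
opening: 0.044
grasp_force: 52.7
```

Emit:
play_rows --steps '[[[-0.0137,-0.0244,0,0],[-0.0137,-0.0244,0,0],[-0.0137,-0.0244,0,0],[-0.0137,-0.0244,0,0],[-0.0137,-0.0244,0,0]]]'

```text
time: 4.27
ee_pos: [0.5194, -0.1442, 0.1774]
tcp_rot: [180.0, 0.1, 153.7]
wrist_force: [-0.2, 0.5, -2.0]
opening: 0.0443
grasp_force: 52.7
```

Emit:
play_rows --steps '[[[-0.0137,-0.0244,0,0],[-0.0137,-0.0244,0,0],[-0.0137,-0.0244,0,0],[-0.0137,-0.0244,0,0],[-0.0137,-0.0244,0,0]]]'

```text
time: 4.68
ee_pos: [0.5267, -0.2839, 0.1773]
tcp_rot: [-180.0, 0.1, 153.7]
wrist_force: [0.3, 0.0, -1.8]
opening: 0.044
grasp_force: 52.7
```

Emit:
play_rows --steps '[[[0,0,0,-0.1185],[0,0,0,-0.1185],[0,0,0,0],[0,0,0,0],[0,0,0,0]]]'

```text
time: 5.1
ee_pos: [0.5269, -0.2822, 0.1768]
tcp_rot: [-180.0, 0.0, 167.1]
wrist_force: [-0.7, 0.3, -2.1]
opening: 0.0435
grasp_force: 52.7
```

Emit:
play_rows --steps '[[[0,0,0.03,0],[0,0,0.03,0],[0,0,0.03,0],[0,0,0.02,0],[0,0,0.015,0]]]'

```text
time: 5.52
ee_pos: [0.526, -0.2815, 0.049]
tcp_rot: [180.0, -0.1, 167.2]
wrist_force: [0.1, -0.2, -3.5]
opening: 0.0444
grasp_force: 52.7
```

Emit:
play_rows --steps '[[[0,0,0.01,0],[0,0,0.006,0],[0,0,0,0],[0,0,0,0],[0,0,0,0]]]'

```text
time: 5.93
ee_pos: [0.5275, -0.2827, 0.0366]
tcp_rot: [-180.0, 0.1, 167.3]
wrist_force: [-0.3, -0.8, -2.6]
opening: 0.0439
grasp_force: 52.7
```

Now I'll release gently with a limited opening, then rise.

Emit:
play_rows --steps '[[[0,0,0.003,0],[0,0,0,0],[0,0,0,0],[0,0,0,0],[0,0,0,0]]]' --gripper 0.062

```text
time: 6.35
ee_pos: [0.5269, -0.2825, 0.0326]
tcp_rot: [-180.0, 0.0, 167.3]
wrist_force: [-0.4, 0.6, 0.0]
opening: 0.0622
grasp_force: 0.0
```

Emit:
play_rows --steps '[[[0,0,-0.02,0],[0,0,-0.03,0],[0,0,-0.03,0],[0,0,-0.04,0],[0,0,-0.02,0]]]'

```text
time: 6.77
ee_pos: [0.5274, -0.2827, 0.177]
tcp_rot: [-179.9, 0.2, 167.3]
wrist_force: [0.4, -0.8, 0.8]
opening: 0.062
grasp_force: 0.0
```

Run:
```python
from workcell import bot
from h import *
t=bot.camera("top")["img"]; s=bot.camera("side")["img"]; cv2.imwrite("pics/t1.png",t); cv2.imwrite("pics/s1.png",s)
cv2.imwrite("pics/c1.png",np.hstack([crop(t,320,140,100,130,4,10),crop(s,260,130,100,130,4,10)]))
```

```text
(no output)
```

View pics/c1.png

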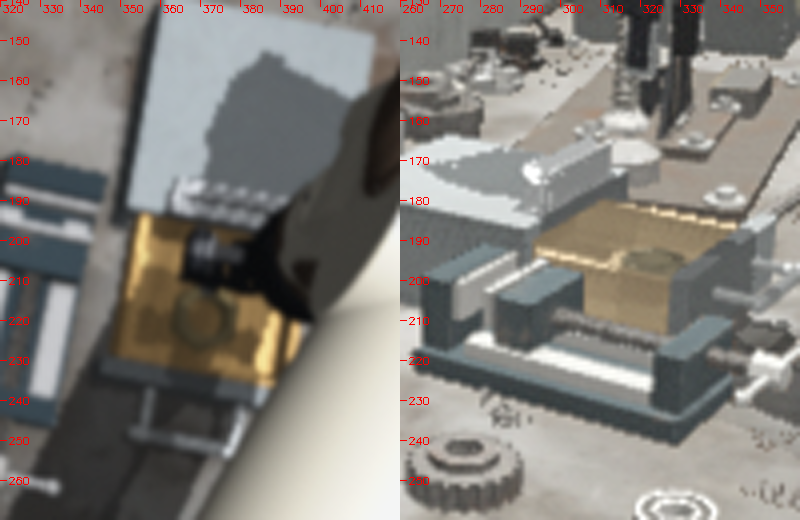

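The nut lies in the open drawer at top (368,218) and side (323,193). Next I'll go in front of the handle with the fingers shut.

Emit:
play_rows --steps '[[[0.032,0,0,0],[0.032,0,0,0],[0.032,0,0,0],[0.032,0,0,0],[0.032,0,0,0]]]' --gripper 0.0

```text
time: 7.28
ee_pos: [0.3691, -0.2466, 0.1713]
tcp_rot: [180.0, -0.1, 167.3]
wrist_force: [-0.2, -0.2, 1.2]
opening: 0.0012
grasp_force: 0.0
```

Emit:
play_rows --steps '[[[0,0,0.03,0],[0,0,0.035,0],[0,0,0.035,0],[0,0,0.03,0],[0,0,0.015,0]]]'

```text
time: 7.7
ee_pos: [0.3686, -0.2459, 0.023]
tcp_rot: [179.9, -0.3, 167.3]
wrist_force: [-0.3, -0.5, -1.3]
opening: 0.0
grasp_force: 0.0
```

Emit:
play_rows --steps '[[[-0.02,0,0,0],[-0.015,0,0,0],[-0.01,0,0,0],[-0.01,0,0,0],[-0.01,0,0,0]]]'

```text
time: 8.12
ee_pos: [0.4342, -0.2613, 0.0268]
tcp_rot: [180.0, -0.1, 167.3]
wrist_force: [-1.7, -0.1, -1.3]
opening: -0.0
grasp_force: 0.8
```

Emit:
play_rows --steps '[[[-0.01,0,0,0],[-0.01,0,0,0],[-0.01,0,0,0],[-0.01,0,0,0],[-0.01,0,0,0]]]'

```text
time: 8.53
ee_pos: [0.4839, -0.2726, 0.0273]
tcp_rot: [180.0, 0.0, 167.3]
wrist_force: [-0.5, 1.3, -1.0]
opening: -0.0001
grasp_force: 0.7
```

Emit:
play_rows --steps '[[[-0.007,0,0,0],[-0.006,0,0,0],[-0.006,0,0,0],[-0.006,0,0,0],[-0.005,0,0,0]]]'

```text
time: 8.95
ee_pos: [0.5127, -0.2792, 0.0274]
tcp_rot: [180.0, 0.0, 167.3]
wrist_force: [-0.6, 1.2, -1.1]
opening: -0.0001
grasp_force: 0.6
```

Emit:
play_rows --steps '[[[-0.004,0,0,0],[-0.003,0,0,0],[-0.002,0,0,0],[-0.002,0,0,0],[-0.001,0,0,0]]]'

```text
time: 9.37
ee_pos: [0.5228, -0.2815, 0.0272]
tcp_rot: [-180.0, -0.1, 167.3]
wrist_force: [-11.2, 2.8, 5.7]
opening: 0.0002
grasp_force: 5.5
```

Emit:
play_rows --steps '[[[-0.001,0,0,0],[0,0,0,0],[0,0,0,0],[0,0,0,0],[0,0,0,0]]]'

```text
time: 9.78
ee_pos: [0.5228, -0.2815, 0.0272]
tcp_rot: [180.0, -0.2, 167.3]
wrist_force: [-11.8, 3.4, 5.6]
opening: 0.0002
grasp_force: 5.8
```

Emit:
play_rows --steps '[[[0.02,0,0,0],[0.02,0,0,0],[0,0,-0.03,0],[0,0,-0.04,0],[0,0,-0.04,0]]]'

```text
time: 10.2
ee_pos: [0.4847, -0.2727, 0.1379]
tcp_rot: [180.0, -0.1, 167.3]
wrist_force: [2.1, -0.1, 0.8]
opening: 0.0004
grasp_force: 0.0
```

Emit:
play_rows --steps '[[[0,0,-0.03,0.1164],[0,0,-0.03,0.1164],[0,0,0,0.1164],[0,0,0,0.1164],[0,0,0,0.1164]]]' --gripper 0.05

```text
time: 10.62
ee_pos: [0.4862, -0.2735, 0.1983]
tcp_rot: [180.0, 0.1, 133.6]
wrist_force: [-0.2, -0.4, -0.4]
opening: 0.0502
grasp_force: 0.0
```

Emit:
play_rows --steps '[[[0,0,0,0.1164],[0,0,0,0.1164],[0,0,0,0.1164],[0,0,0,0.1164],[0,0,0,0.1164]]]'

```text
time: 11.03
ee_pos: [0.4859, -0.2733, 0.1975]
tcp_rot: [180.0, 0.0, 100.3]
wrist_force: [0.6, 0.1, 0.1]
opening: 0.0504
grasp_force: 0.0
```

Emit:
play_rows --steps '[[[0,0,0,0.1164],[0,0,0,0],[0,0,0,0],[0,0,0,0],[0,0,0,0]]]'

```text
time: 11.45
ee_pos: [0.4859, -0.2732, 0.1974]
tcp_rot: [180.0, 0.0, 94.1]
wrist_force: [-0.9, 0.2, -0.7]
opening: 0.0498
grasp_force: 0.0
```

Run:
```python
from workcell import bot
from h import *
t=bot.camera("top")["img"]; s=bot.camera("side")["img"]; cv2.imwrite("pics/t2.png",t); cv2.imwrite("pics/s2.png",s)
print(bot.get_obs()["q"].round(1))
```

```text
[-29.3   5.4   6.8  91.3  -0.   56.6]
```

Emit:
play_rows --steps '[[[0.0383,0.0015,0,0],[0.0383,0.0015,0,0],[0.0383,0.0015,0,0],[0.0383,0.0015,0,0],[0.0383,0.0015,0,0]]]'

```text
time: 11.97
ee_pos: [0.4798, -0.0801, 0.1974]
tcp_rot: [180.0, 0.0, 94.0]
wrist_force: [0.7, 0.5, -0.6]
opening: 0.0499
grasp_force: 0.0
```

Emit:
play_rows --steps '[[[0.0383,0.0015,0,0],[0.0383,0.0015,0,0],[0.0383,0.0015,0,0],[0.0383,0.0015,0,0],[0.0383,0.0015,0,0]]]'

```text
time: 12.38
ee_pos: [0.4741, 0.1118, 0.1975]
tcp_rot: [180.0, -0.0, 94.0]
wrist_force: [1.4, 1.0, 0.0]
opening: 0.0499
grasp_force: 0.0
```

Emit:
play_rows --steps '[[[0.0383,0.0016,0,0],[0.0383,0.0016,0,0],[0.0383,0.0016,0,0],[0.0383,0.0016,0,0],[0.0383,0.0016,0,0]]]'

```text
time: 12.8
ee_pos: [0.4689, 0.3036, 0.1974]
tcp_rot: [180.0, -0.0, 94.0]
wrist_force: [1.2, -0.7, 0.7]
opening: 0.0501
grasp_force: 0.0
```

Emit:
play_rows --steps '[[[0,0,0.03,0],[0,0,0.02,0],[0,0,0,0],[0,0,0,0],[0,0,0,0]]]'

```text
time: 13.22
ee_pos: [0.4697, 0.3014, 0.1487]
tcp_rot: [179.9, -0.0, 93.9]
wrist_force: [0.4, -0.1, -0.1]
opening: 0.0502
grasp_force: 0.0
```

Run:
```python
from workcell import bot
from h import *
o=bot.get_obs(); print(o["ee_pos"].round(4),o["tcp_rot"].round(2))
t=bot.camera("top")["img"]; s=bot.camera("side")["img"]; cv2.imwrite("pics/t3.png",t); cv2.imwrite("pics/s3.png",s)
cv2.imwrite("pics/c3.png",np.hstack([crop(s,225,200,100,140,4,10),crop(t,335,130,90,140,4,10)]))
```

```text
[0.4697 0.3014 0.1487] [ 1.7994e+02 -3.0000e-02  9.3930e+01]
```

View pics/c3.png

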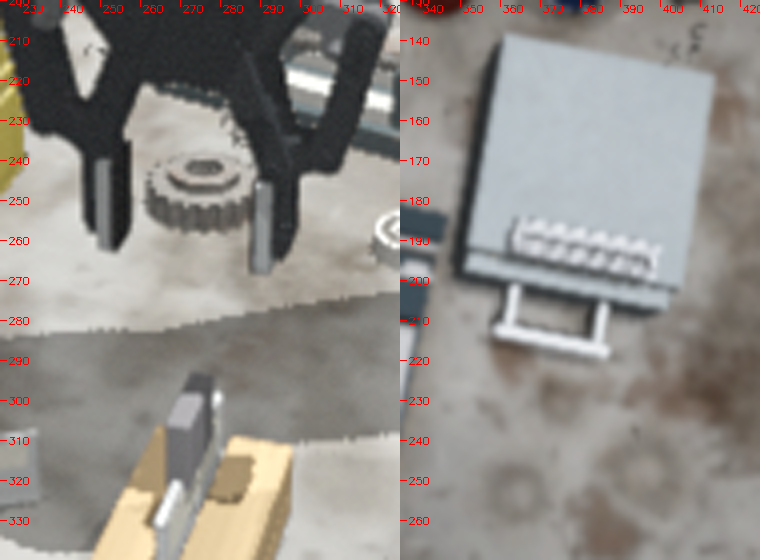

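The right panel shows the drawer shut. The left shows the fingers (tips at (250,262) and (289,267)) straddling the line above the tab at (271,305). I'll lower and grip.

Emit:
play_rows --steps '[[[0,-0.001,0.025,0],[0,0,0.025,0],[0,0,0.025,0],[0,0,0.012,0],[0,0,0.006,0]]]'

```text
time: 13.73
ee_pos: [0.4681, 0.3009, 0.0534]
tcp_rot: [-179.9, 0.0, 93.9]
wrist_force: [-1.1, 0.2, -0.8]
opening: 0.0499
grasp_force: 0.0
```

Emit:
play_rows --steps '[[[0,0,0,0],[0,0,0,0],[0,0,0,0],[0,0,0,0],[0,0,0,0]]]' --gripper 0.0 --squeeze 60

```text
time: 14.15
ee_pos: [0.4693, 0.3021, 0.0562]
tcp_rot: [179.9, -0.1, 93.9]
wrist_force: [-0.1, -0.0, 6.4]
opening: 0.0093
grasp_force: 59.2
```

Emit:
play_rows --steps '[[[0,0,0,0],[0,0,0,0],[0,0,0,0],[0,0,0,0],[0,0,0,0]]]'

```text
time: 14.57
ee_pos: [0.4693, 0.3021, 0.0562]
tcp_rot: [179.8, -0.1, 93.9]
wrist_force: [-0.3, 0.0, 6.4]
opening: 0.0095
grasp_force: 59.2
```

Emit:
play_rows --steps '[[[0,0,-0.02,0],[0,0,-0.03,0],[0,0,-0.035,0],[0,0,-0.035,0],[0,0,-0.03,0]]]'

```text
time: 14.98
ee_pos: [0.4684, 0.3015, 0.2073]
tcp_rot: [179.9, -0.1, 93.9]
wrist_force: [0.3, 0.1, -0.4]
opening: 0.0092
grasp_force: 59.5
```

Emit:
play_rows --steps '[[[-0.0404,0.0058,0,0],[-0.0404,0.0058,0,0],[-0.0404,0.0058,0,0],[-0.0404,0.0058,0,0],[-0.0404,0.0058,0,0]]]'

```text
time: 15.4
ee_pos: [0.5113, 0.1003, 0.2051]
tcp_rot: [179.9, -0.0, 94.0]
wrist_force: [1.9, 1.3, -0.7]
opening: 0.0092
grasp_force: 59.6
```

Emit:
play_rows --steps '[[[-0.0404,0.0058,0,0],[-0.0404,0.0058,0,0],[-0.0404,0.0058,0,0],[-0.0404,0.0058,0,0],[-0.0404,0.0058,0,0]]]'

```text
time: 15.82
ee_pos: [0.5541, -0.0997, 0.2051]
tcp_rot: [179.9, 0.0, 93.9]
wrist_force: [0.9, 1.4, -0.5]
opening: 0.0092
grasp_force: 59.6
```

Emit:
play_rows --steps '[[[-0.0404,0.0058,0,0],[-0.0404,0.0058,0,0],[-0.0404,0.0058,0,0],[-0.0404,0.0058,0,0],[-0.0404,0.0058,0,0]]]'

```text
time: 16.23
ee_pos: [0.5968, -0.2992, 0.2049]
tcp_rot: [179.9, 0.0, 93.9]
wrist_force: [0.9, 0.3, -0.3]
opening: 0.0094
grasp_force: 59.6
```

Emit:
play_rows --steps '[[[0,0,0,0.097],[0,0,0,0.097],[0,0,0,0.097],[0,0,0,0],[0,0,0,0]]]'

```text
time: 16.65
ee_pos: [0.5968, -0.2971, 0.2046]
tcp_rot: [180.0, 0.0, 77.4]
wrist_force: [-0.3, 0.5, -1.2]
opening: 0.009
grasp_force: 59.5
```

Emit:
play_rows --steps '[[[0,0,0.02,0],[0,0,0,0],[0,0,0,0],[0,0,0,0],[0,0,0,0]]]'

```text
time: 17.07
ee_pos: [0.5969, -0.2971, 0.1854]
tcp_rot: [179.9, 0.0, 77.3]
wrist_force: [-0.1, -0.0, -0.5]
opening: 0.0093
grasp_force: 59.5
```

Run:
```python
from workcell import bot
from h import *
o=bot.get_obs(); print(o["ee_pos"].round(4),o["tcp_rot"].round(2))
t=bot.camera("top")["img"]; s=bot.camera("side")["img"]; cv2.imwrite("pics/t4.png",t); cv2.imwrite("pics/s4.png",s)
cv2.imwrite("pics/c4.png",np.hstack([crop(s,275,130,60,70,6.6,5),crop(t,350,150,60,70,6.6,5)]))
```

```text
[ 0.5969 -0.2971  0.1854] [1.7994e+02 1.0000e-02 7.7320e+01]
```

View pics/c4.png

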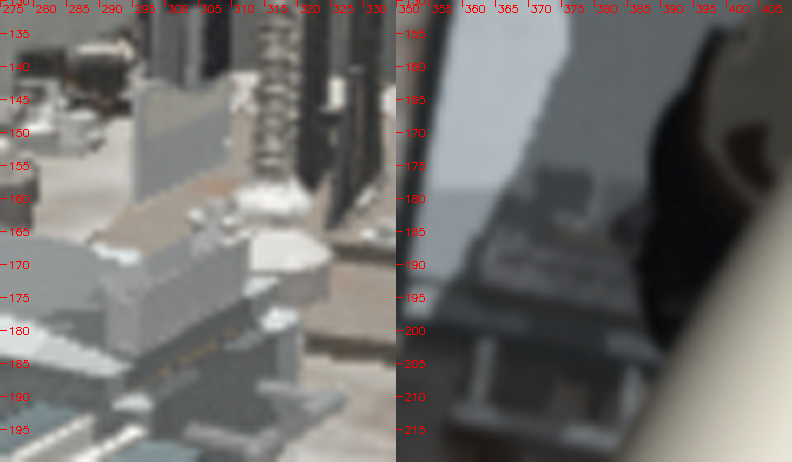

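Run:
```python
from h import *
def ends(c,z,w,yaw=-12.7):
    a=np.radians(yaw); u=np.array([-np.sin(a),np.cos(a)]); return [np.r_[c+u*w*s,z] for s in(1,0,-1)]
tcp=np.array([.5969,-.2971])
print("plate bottom now",proj("side",ends(tcp,.1432,.042)).round(1).tolist(),"obs near (294.8,160) far (310,153.5)")
print("plate top now",proj("side",ends(tcp,.1932,.042)).round(1).tolist(),"obs near-top (294.8,142.5)")
print("rail mouth at same xy",proj("side",ends(tcp,.112,.05)).round(1).tolist(), "top",proj("top",ends(tcp,.112,.05)).round(1).tolist())
a=np.radians(-12.7); x=np.array([np.cos(a),np.sin(a)])*.008
for s in(1,-1): print("mouth edge x",s,proj("side",ends(tcp+s*x,.112,.05)).round(1).tolist(),proj("top",ends(tcp+s*x,.112,.05)).round(1).tolist(), "foot",proj("side",ends(tcp+s*x*.8,.08,.05)).round(1).tolist(),proj("top",ends(tcp+s*x*.8,.08,.05)).round(1).tolist())
s=cv2.imread("pics/s0.png") if 0 else cv2.imread("pics/s3.png"); t=cv2.imread("pics/t3.png")
A=crop(s,283,157,33,38,12,5); B=crop(t,358,178,45,38,12,5)[:,:540]
def dr(o,n,org,S):
    for c,z,col in((x,.112,(0,0,255)),(-x,.112,(0,0,255)),(0*x,.112,(0,255,0))):
        q=(proj(n,ends(tcp+c,z,.05))-org+.5)*S; cv2.polylines(o,[q.round().astype(np.int32)],False,col,1)
dr(A,"side",np.array([283,157]),12); dr(B,"top",np.array([358,178]),12)
cv2.imwrite("pics/c5.png",np.hstack([A,B])[:, :800] if 0 else cv2.resize(np.hstack([A,B]),None,fx=.85,fy=.85))
print(A.shape,B.shape)
```

```text
plate bottom now [[294.6, 160.8], [301.9, 157.5], [308.8, 154.3]] obs near (294.8,160) far (310,153.5)
plate top now [[295.1, 143.1], [302.5, 140.2], [309.5, 137.4]] obs near-top (294.8,142.5)
rail mouth at same xy [[292.9, 172.4], [301.5, 168.0], [309.6, 163.9]] top [[363.2, 187.6], [380.4, 191.0], [397.5, 194.5]]
mouth edge x 1 [[290.4, 171.9], [299.1, 167.5], [307.3, 163.5]] [[363.7, 184.9], [380.8, 188.3], [397.9, 191.8]] foot [[290.6, 182.8], [299.3, 178.2], [307.3, 173.8]] [[361.3, 187.6], [377.9, 190.9], [394.6, 194.3]]
mouth edge x -1 [[295.4, 172.8], [304.0, 168.5], [312.0, 164.4]] [[362.8, 190.3], [379.9, 193.7], [397.1, 197.2]] foot [[294.6, 183.7], [303.1, 179.0], [311.1, 174.6]] [[360.5, 191.8], [377.2, 195.1], [393.9, 198.5]]
(456, 396, 3) (456, 540, 3)
```

View pics/c5.png

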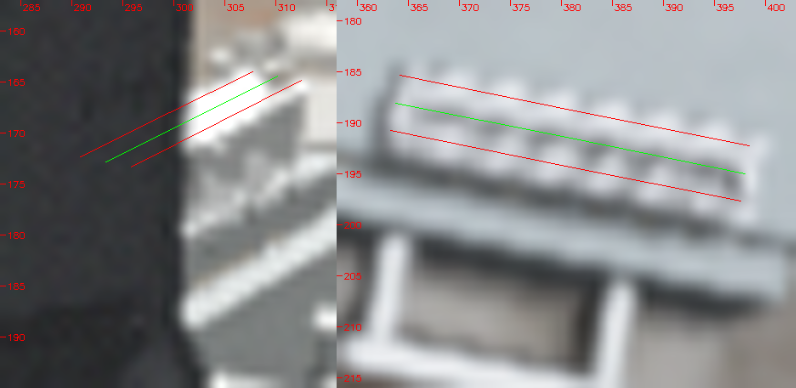

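The overlay shows that the rail mouth, at top (363–398, 185–198), coincides with the holder's position to about 1 mm, and the plate's lower edge at side (294.8,160.5) matches the prediction. I'll descend and watch the force.

Emit:
play_rows --steps '[[[0,0,0.01,0],[0,0,0.01,0],[0,0,0.006,0],[0,0,0.004,0],[0,0,0.003,0]]]' --squeeze 90

```text
time: 17.58
ee_pos: [0.5963, -0.2969, 0.15]
tcp_rot: [-179.9, -0.0, 77.3]
wrist_force: [-0.6, -1.1, 0.3]
opening: 0.0086
grasp_force: 89.7
```

Emit:
play_rows --steps '[[[0,0,0.003,0],[0,0,0.003,0],[0,0,0.002,0],[0,0,0,0],[0,0,0,0]]]'

```text
time: 18.0
ee_pos: [0.5968, -0.2971, 0.1434]
tcp_rot: [180.0, 0.0, 77.3]
wrist_force: [-0.9, 0.8, 0.1]
opening: 0.0088
grasp_force: 89.7
```

Emit:
play_rows --steps '[[[0,0,0.002,0],[0,0,0.002,0],[0,0,0.002,0],[0,0,0.001,0],[0,0,0,0]]]'

```text
time: 18.42
ee_pos: [0.5966, -0.297, 0.1359]
tcp_rot: [-180.0, -0.0, 77.3]
wrist_force: [0.8, -0.2, -0.4]
opening: 0.0089
grasp_force: 89.7
```

Emit:
play_rows --steps '[[[0,0,0.002,0],[0,0,0.002,0],[0,0,0.002,0],[0,0,0,0],[0,0,0,0]]]'

```text
time: 18.83
ee_pos: [0.5969, -0.2972, 0.1311]
tcp_rot: [179.9, 0.0, 77.3]
wrist_force: [-1.0, 0.6, 5.9]
opening: 0.009
grasp_force: 91.1
```

Clip contact at about 6 N, as expected. I'll press on until home.

Emit:
play_rows --steps '[[[0,0,0.002,0],[0,0,0.001,0],[0,0,0.001,0],[0,0,0,0],[0,0,0,0]]]'

```text
time: 19.25
ee_pos: [0.5969, -0.2972, 0.1275]
tcp_rot: [179.9, 0.0, 77.3]
wrist_force: [-2.2, 0.3, 7.5]
opening: 0.0088
grasp_force: 91.2
```

Emit:
play_rows --steps '[[[0,0,0.001,0],[0,0,0.001,0],[0,0,0,0],[0,0,0,0],[0,0,0,0]]]'

```text
time: 19.67
ee_pos: [0.597, -0.2972, 0.1263]
tcp_rot: [179.9, 0.0, 77.3]
wrist_force: [-3.1, 1.2, 11.3]
opening: 0.0091
grasp_force: 92.0
```

Emit:
play_rows --steps '[[[0,0,0.001,0],[0,0,0.001,0],[0,0,0,0],[0,0,0,0],[0,0,0,0]]]'

```text
time: 20.08
ee_pos: [0.597, -0.2973, 0.1262]
tcp_rot: [179.8, 0.1, 77.3]
wrist_force: [-5.3, 2.6, 21.8]
opening: 0.0086
grasp_force: 93.7
```

Emit:
play_rows --steps '[[[0,0,0.001,0],[0,0,0,0],[0,0,0,0],[0,0,0,0],[0,0,0,0]]]'

```text
time: 20.5
ee_pos: [0.5971, -0.2973, 0.1262]
tcp_rot: [179.7, 0.1, 77.3]
wrist_force: [-8.0, 4.2, 26.9]
opening: 0.0084
grasp_force: 94.5
```

Run:
```python
from workcell import bot
o=bot.get_obs(); print(o["ee_pos"],o["wrist_force"],o["grasp_force"]); print(bot.job_done())
```

```text
[ 0.59710936 -0.29732312  0.12617041] [-8.0304372   4.23532895 26.891056  ] 94.50302124023438
the job is handed in; nothing more can be done
None
```

I handed the job in after about 20.5 s: the nut is in the shut drawer and the label holder is still gripped and pressed against the rail floor at about 27 N. The hand-in did not report whether it passed.

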